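Snap the gas filter cartridge into its spring clips

ROBOT

A 6-joint arm with a two-finger parallel gripper is mounted at the origin on the work surface. World frame = base frame: x ahead of the robot, y to its left, z up, the work surface at z = 0. Lengths are in m, angles in rad, forces in N, time in s.
With the tool pointing down it reaches from about 0.35 to 0.85 m from the base axis. Payload 8.1 kg.
Tool frame: the origin (TCP) lies on the centre line of the jaws, within the pads' length; the fingertips stand robot.tip_extent ahead of it and the grasp point (between the pads) lies 11 mm behind it (robot.tip_extent is the distance from the TCP to the fingertips, in m); y points along the fingers, z is the direction in which the jaws open and shut, and the axes are right-handed (so a half turn about y gives the same grasp; the last joint's range is limited). The gripper opens to 93 mm and grips with 3 to 60 N. Pads are 15 mm wide; open, the fingers measure 128 mm over their backs; the gripper's body (75 mm by 188 mm) begins 65 mm behind the grasp point.
Start: joints at [1.102, 0.13, 1.488, -0, 1.523, -0.085], TCP at [0.225, 0.556, 0.227] pointing down, gripper open.
Joint ranges: [-2.96, 2.96], [-0.89, 2.26], [0.02, 2.5], [-1.34, 4.48], [0, 2.73], [-2.66, 2.66]. Speed limits (rad/s): [2.39, 2.39, 2.79, 3.14, 3.14, 3.14].

INTERFACE

Orientations are given as a rotation vector (axis times angle).
In Python, from plant import monitor, optics, robot gives the robot as it stands.
- The arm moves only by the shell command python3 -m inch 'ROWS' [OPENING] [FORCE]. ROWS is JSON, a list that holds one entry, the list of rows, each a list of 6 numbers: the shift along the tool's x, y, z in mm, then the turn, a rotation vector about the tool's x, y, z in rad. A call has 1 to 8 rows; each row shifts and turns the commanded pose from where the row before left it, along the tool's axes as they then stand; what a row does not reach is not made up. A row lasts 1/8 s, in which the tool goes at most 62.5 mm and 10.7 degrees, less where a joint would pass 70% of its speed; a pose out of reach is approached as far as the arm can. A call is refused whole if a number of a shift passes 62.5 or a number of a turn 0.188, either way. A call with a gripper value outside its range is refused whole. OPENING is the finger opening in mm, from 0 to 93, set as the call begins (- or left out, the last holds). The fingers move at their own pace and stop on an object; FORCE is the grip in N (left out, the last holds). Time passes only in rows, so rows that do not move let the fingers close. It gives the time, the measured TCP pose, the force and the opening at its end, in the units of the state.
- monitor.read_state(): the state, without advancing time (a new reading comes with each control period).
- optics.read_camera(name): name is "side" or "top"; returns a dict with "image" (384x512x3 uint8, blue, green, red), "fx", "fy", "cx", "cy" (pixels), "rvec" (rotation vector, rad) and "tvec" (3), from world to camera coordinates, as OpenCV has them. Camera axes: x right, y down, z forward; pixel columns grow to the right and rows downward; lengths in m; the calibration is good to about 2 mm. A picture is of the moment at which its call begins. There is no depth.
- robot.close_job(): hands the job in, once; it reports no verdict.
The state is a dict: "t": time; "q": joint angles; "dq": joint speeds; "joint_torque": joint torques, N m; "tool_pos": TCP position; "orientation": TCP orientation; "force": force on the tool from outside, world axes, zero at the start; "wrist_torque": the same for the moment, N m; "opening": finger opening in m.
Only numpy, scipy, OpenCV 4.12 (cv2) and the standard library are available. Lean on these libraries where they do the work, as an engineer would, in place of code of your own. Each camera call takes 0.05 s, during which the arm holds its last target.

TASK

Pick up the white filter cartridge from the bench and press it gently down between the two spring clips of the gas-line holder, so that its chamfered ends spread the clips and it snaps in, then let go of it. It must finish fully home and level on the holder's seat; do not force it, as leaning hard on the clips or the holder bends them, and leave the other things on the bench where they are.

Things in the scene. Friction and masses are not known exactly. Their poses are not given: they have to be found in the camera images.
- cartridge_center (a point): Centre (half-way up) of the loose filter cartridge: square white plastic bar, grey wedge ends, 28 mm wide (x), 28 mm high (z), 120 mm long tip to tip along y, 0.13 to 0.21 kg, flat on the bench at the start, same either way round. The tip edges (y = +-60 mm, half-way up, full width) slope back 6 mm over the 14 mm to underside and top. Grip its 28 mm width near the middle.
- holder: The gas-line holder, fixed to the bench; origin: centre of its underside, y along its length, z up. White housing 90 (x) x 224 (y) x 24 mm high, carrying the seat and the steel clip pair. Over 60 N of contact force in all, from cartridge or gripper, damages holder or clips. Pushing the centred cartridge in takes up to 8 to 13 N; the clips give way about 8 mm above its final height, then spring over its ends.
- seat (a point): Centre of the holder's seat top, 30 mm above the bench: aluminium strip 34 mm wide (x), +-42 mm in y. The cartridge lies on it, y along the holder's y (either way round), centre 14 mm above it. Beside it at y = +-36 mm four guide cheeks (8 mm long), inner faces at x = +-16 mm, 14 mm tall, then flaring out up to 20 mm. The middle of the clip pair is NOT here: see the clips.
- clip_left (a joint): Bend of the +y clip, rad, 0 at rest, grows outwards (37 mm lever; stops at 0.178 = 6.5 mm). Both clips are on one frame clamped anywhere from -16 to +16 mm along the holder's y off the seat centre (x always 0), new each time and not measured: find it by touch (or sight). To go in, the cartridge must be centred on the pair within about 2 mm; else it lands on a ledge, blocked 26 mm too high.
- clip_right (a joint): Bend of the -y clip, alike. From the pair's middle: a clip is an upright leaf 26 mm wide (x), flat outer face at y = +-65 mm, seat level to 26 mm above; on top a smooth flat ledge (26.5 mm above the seat, inner edge y = +-56.5), under it a round nose (8 mm thick), centre y = +-60, 22.5 above the seat. Noses 112 mm apart. Feet reach y = +-74.5 at seat level. Pushed inwards by 3 to 5 N a clip stays put.
- jar_center (a point): Bystander: centre of an amber glass jar with black cap, 52 mm across, 75 mm tall.
- beaker_center (a point): Bystander: centre of an open glass beaker, 66 mm across, 85 mm tall.
- screwdriver_grip (a point): Bystander: the handle of a grey screwdriver lying on the bench.
Things that resemble listed ones, but are neither listed nor needed, are in the scene too. There is more than one size of the holder; the job needs the larger.

How it is judged:
On the way:
1. the cartridge is lifted clear of the bench (height (world z) of cartridge_center above 0.06 m), for 0.1 s.
At the end, for the whole second after the job is handed in: The cartridge rests on the holder's seat between the clips, ends under their noses: centre 44 mm above the holder's origin (-2.5 to +2 mm), within 5 mm of its middle line and 21 mm of its origin along y, parallel to its y axis within 0.06 rad (level too), at rest (z of cartridge_center in the frame of holder between 0.0415 and 0.046 m and x of cartridge_center in the frame of holder between -0.005 and 0.005 m and y of cartridge_center in the frame of holder between -0.021 and 0.021 m and angle between the y axis of cartridge_center and the y axis of holder, either way round below 0.06 rad and linear speed of cartridge below 0.01 m/s); the robot touches nothing.
It fails at once if the cartridge presses on the holder or its clips with more than 60 N (contact force between cartridge and holder above 60 N).
It fails at once if the gripper presses on the holder or its clips with more than 60 N (contact force between the fingers and holder above 60 N).
It fails at once if the jar is moved by more than 30 mm (distance of jar_center from where it was at the start of the episode above 0.03 m).
It fails at once if the beaker is moved by more than 30 mm (distance of beaker_center from where it was at the start of the episode above 0.03 m).
It fails at once if the screwdriver is moved by more than 30 mm (distance of screwdriver_grip from where it was at the start of the episode above 0.03 m).
It also fails if it takes over 43 s, if anything falls off the work surface, if the arm or the gripper's body presses on something with over 40 N, if the wrist force passes 120 N, or if a joint passes its speed limit or range.

## Working session

There is one attempt and no reset: what is moved stays moved. The work goes in short steps, Python scripts to look and compute and a shell command to move; the robot and the scene stay as the last step left them, time stands still between calls to the robot, and variables do not carry over. Pictures are saved under pics/ and viewed, and the job is handed in when it is done.

```bash
ls; mkdir -p pics
cat > h.py <<'E'
import cv2, numpy as np, json
from plant import monitor, optics, robot
def snap(name, tag):
    d=optics.read_camera(name)
    cv2.imwrite(f'pics/{tag}.png', d['image'])
    np.savez(f'pics/{tag}.npz', **{k:np.array(v) for k,v in d.items()})
    return d
def load(tag): return dict(np.load(f'pics/{tag}.npz'))
def KRT(d):
    K=np.array([[d['fx'],0,d['cx']],[0,d['fy'],d['cy']],[0,0,1]],float)
    R=cv2.Rodrigues(np.array(d['rvec'],float))[0]; t=np.array(d['tvec'],float).ravel()
    return K,R,t
def ray(d,u,v):
    K,R,t=KRT(d); c=-R.T@t; r=R.T@np.linalg.inv(K)@[u,v,1.]; return c,r
def atz(d,u,v,z):
    c,r=ray(d,u,v); return c+r*(z-c[2])/r[2]
def proj(d,P):
    K,R,t=KRT(d); p=K@(R@np.array(P,float)+t); return p[:2]/p[2]
def crop(tag,x0,y0,x1,y1,s,out):
    im=cv2.imread(f'pics/{tag}.png')[y0:y1,x0:x1]
    cv2.imwrite(f'pics/{out}.png',cv2.resize(im,None,fx=s,fy=s,interpolation=cv2.INTER_CUBIC))
E
python3 - <<'E'
from h import *
for n in('top','side'):
    d=snap(n,n+'0'); K,R,t=KRT(d); print(n,d['fx'],d['cx'],d['cy'],-R.T@t,R)
s=monitor.read_state();print(s, robot.tip_extent)
E
```

```text
pics
top 446.5831295810151 254.2109016342515 192.95799160073278 [0.4453241  0.00894855 1.18707195] [[ 0.01242139 -0.99990664 -0.0056946 ]
 [-0.99505483 -0.01179944 -0.0986238 ]
 [ 0.0985474   0.00689149 -0.9951085 ]]
side 408.11281862319663 249.7258532404966 191.05579864044162 [ 0.46385374 -0.61355517  0.6354918 ] [[ 0.98905434 -0.14709012 -0.01166237]
 [-0.10597885 -0.65317026 -0.74975802]
 [ 0.10266448  0.74278739 -0.66160932]]
{'t': 0.1, 'q': array([ 1.10162878e+00,  1.31070916e-01,  1.48915503e+00,  5.52066040e-06,
        1.52297739e+00, -8.54284463e-02]), 'dq': array([-0.00149379, -0.00147047, -0.00240052, -0.00074337,  0.00071557,
        0.00034993]), 'joint_torque': array([ 1.80543553e-03, -5.61340892e+01, -4.93095195e+01,  7.70403980e-02,
        2.91458401e-02,  6.82315346e-06]), 'tool_pos': array([0.2244076 , 0.55593196, 0.22570955]), 'orientation': array([-1.55130165,  0.30146984, -0.30076521]), 'force': array([ 0.28190329,  0.05257465, -0.02083283]), 'wrist_torque': array([ 0.02033203, -0.04094114,  0.00163609]), 'opening': 0.09302221550411455} 0.008
```

View pics/top0.png

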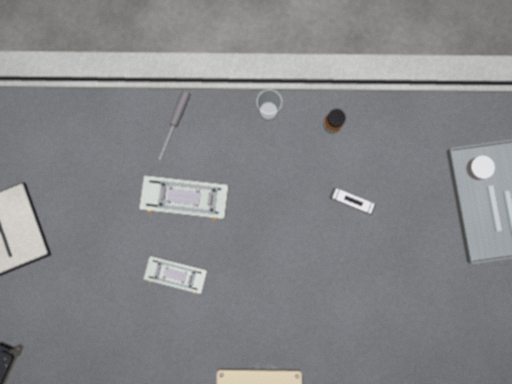

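View pics/side0.png

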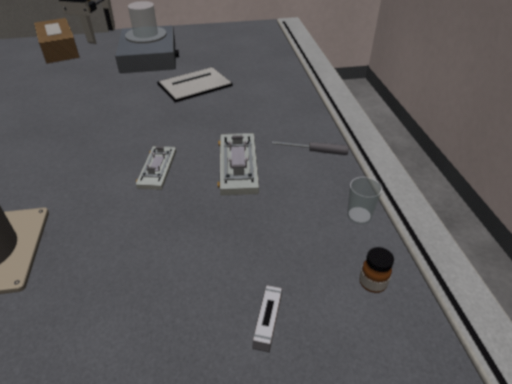

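The top view shows the large holder at about (184,197) and a smaller look-alike at (175,275). The white bar is at (353,201), with the jar at (335,120), the beaker at (268,104) and the screwdriver at (175,120). I'll confirm these in enlarged crops.

Run:
```python
from h import *
crop('top0',130,165,240,230,7,'c1');crop('top0',320,180,390,225,10,'c2');crop('side0',205,125,275,195,8,'c3');crop('side0',235,275,305,355,7,'c4')
d=load('top0')
for p,z in (((141,178),.024),((227,185),.024),((225,217),.024),((140,208),.024),((146,258),.02),((206,272),.02),((332,195),.014),((374,206),.014)): print(p,atz(d,*p,z).round(4))
```

```text
(141, 178) [0.5965 0.3152 0.024 ]
(227, 185) [0.5806 0.0886 0.024 ]
(225, 217) [0.4967 0.0923 0.024 ]
(140, 208) [0.5175 0.3148 0.024 ]
(146, 258) [0.3881 0.2954 0.02  ]
(206, 272) [0.3543 0.139  0.02  ]
(332, 195) [ 0.5585 -0.188   0.014 ]
(374, 206) [ 0.5308 -0.2981  0.014 ]
```

View pics/c1.png

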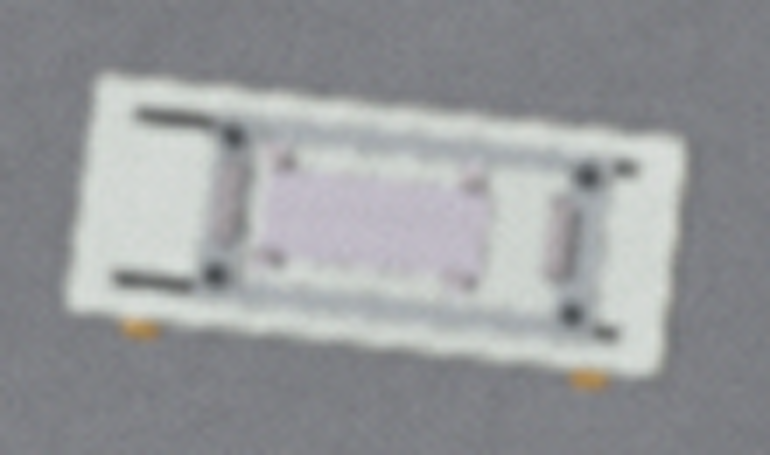

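View pics/c2.png

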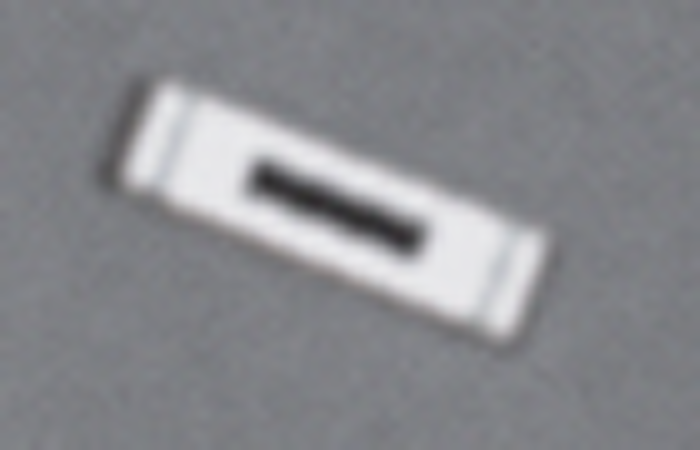

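View pics/c3.png

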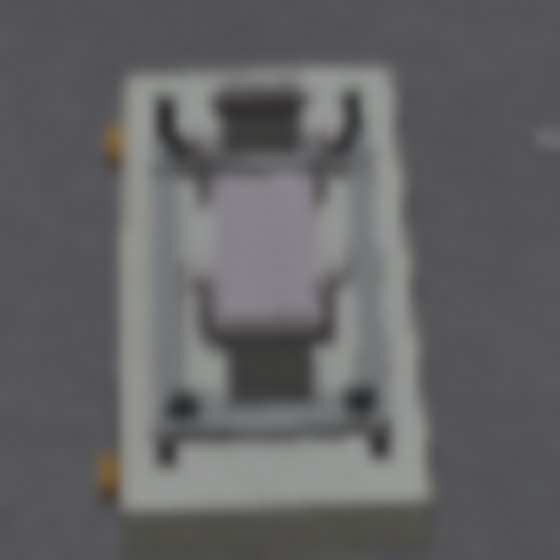

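View pics/c4.png

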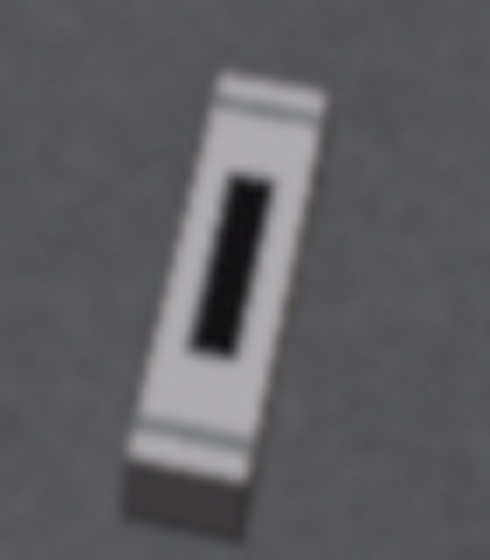

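```bash
cat > m.py <<'E'
from h import *
def g(d,p,s,x0,y0,z): return atz(d,(p[0]+.5)/s-.5+x0,(p[1]+.5)/s-.5+y0,z)
def rect(P,nm):
    P=np.array(P)[:,:2]; c=P.mean(0); l=(P[0]+P[3])/2-(P[1]+P[2])/2
    w=(P[0]+P[1])/2-(P[3]+P[2])/2
    print(nm,'c',c.round(4),'len',np.linalg.norm(l).round(4),'wid',np.linalg.norm(w).round(4),'yaw of y-axis dev',np.degrees(np.arctan2(-l[0],l[1])).round(2), np.degrees(np.arctan2(w[1],w[0])).round(2)); return c,l/np.linalg.norm(l)
E
python3 - <<'E'
from m import *
d=load('top0'); e=load('side0')
c,yh=rect([g(d,p,7,130,165,.024) for p in((100,73),(687,138),(660,375),(68,310))],'holder top')
xh=np.array([yh[1],-yh[0]])
# side: corners order: +y end: TL(128,75) -> image up is +y; left is -x
c2,_=rect([g(e,p,8,205,125,.024) for p in((390,68),(430,497),(125,512),(128,75))],'holder side')
rect([g(d,p,10,320,180,.028) for p in((165,80),(550,235),(510,342),(122,188))],'cart top')
rect([g(e,p,7,235,275,.028) for p in((328,95),(248,482),(130,455),(220,72))],'cart side')
for p,z in(((243,200),.0565),((213,200),.0565),((548,240),.0565),((576,240),.0565),((262,215),.03),((488,237),.03),((375,162+10),.03),((375,275),.03)):
    q=g(d,p,7,130,165,z)[:2]-c; print('t',p,'y',(q@yh).round(4),'x',(q@xh).round(4))
for p,z in(((270,172),.03),((272,328),.03),((260,92),.0565),((270,405),.0565)):
    q=g(e,p,8,205,125,z)[:2]-c2; print('s',p,'y',(q@yh).round(4),'x',(q@xh).round(4))
E
```

```text
holder top c [0.549  0.2016] len 0.2224 wid 0.0895 yaw of y-axis dev -5.62 -5.48
holder side c [0.5481 0.1995] len 0.2232 wid 0.0878 yaw of y-axis dev -5.74 -5.83
cart top c [ 0.5431 -0.2406] len 0.1074 wid 0.0303 yaw of y-axis dev -21.36 -21.4
cart side c [ 0.543  -0.2416] len 0.1067 wid 0.0277 yaw of y-axis dev -21.36 -22.97
t (243, 200) y 0.0444 x 0.0008
t (213, 200) y 0.0553 x -0.0004
t (548, 240) y -0.0677 x -0.0016
t (576, 240) y -0.0778 x -0.0004
t (262, 215) y 0.0424 x -0.002
t (488, 237) y -0.0422 x -0.001
t (375, 172) y 0.0026 x 0.0185
t (375, 275) y -0.0022 x -0.0196
s (270, 172) y 0.0443 x 0.0022
s (272, 328) y -0.0371 x 0.0005
s (260, 92) y 0.0505 x -0.0
s (270, 405) y -0.1064 x -0.0013
```

```bash
cat > t.py <<'E'
from h import *
def Rt(s): return cv2.Rodrigues(np.array(s['orientation'],float))[0]
def show():
    s=monitor.read_state(); R=Rt(s); 
    print('t',round(s['t'],2),'p',s['tool_pos'].round(4),'F',s['force'].round(2),'M',s['wrist_torque'].round(2),'op',round(s['opening']*1e3,1),'q',s['q'].round(3))
    print('x',R[:,0].round(4),'y',R[:,1].round(4),'z',R[:,2].round(4),'jaw yaw',np.degrees(np.arctan2(R[1,2],R[0,2])).round(2)); return s,R
def want(pos,jawyaw):
    """remaining correction: shift (tool mm, current axes) and turn (rotvec in tool axes)"""
    s,R=show(); a=np.radians(jawyaw); z=np.array([np.cos(a),np.sin(a),0]); y=np.array([0,0,-1.]); x=np.cross(y,z)
    G=np.c_[x,y,z]; print('shift now-axes',(R.T@(np.array(pos)-s['tool_pos'])*1e3).round(1),'shift goal-axes',(G.T@(np.array(pos)-s['tool_pos'])*1e3).round(1),'turn',cv2.Rodrigues(R.T@G)[0].ravel().round(4))
E
python3 - <<'E'
from t import *
want([.543,-.2411,.12],-21.5); want([.543,-.2411,.12],158.5)
E
```

```text
t 0.1 p [0.2244 0.5559 0.2257] F [ 0.28  0.05 -0.02] M [ 0.02 -0.04  0.  ] op 93.0 q [ 1.102  0.131  1.489  0.     1.523 -0.085]
x [ 9.273e-01 -3.744e-01 -1.000e-04] y [-7.0e-04 -1.4e-03 -1.0e+00] z [ 0.3744  0.9273 -0.0016] jaw yaw 68.01
shift now-axes [ 593.8  106.6 -619.6] shift goal-axes [624.8 105.7 588.5] turn [1.4000e-03 1.5623e+00 1.1000e-03]
t 0.1 p [0.2244 0.5559 0.2257] F [ 0.28  0.05 -0.02] M [ 0.02 -0.04  0.  ] op 93.0 q [ 1.102  0.131  1.489  0.     1.523 -0.085]
x [ 9.273e-01 -3.744e-01 -1.000e-04] y [-7.0e-04 -1.4e-03 -1.0e+00] z [ 0.3744  0.9273 -0.0016] jaw yaw 68.01
shift now-axes [ 593.8  106.6 -619.6] shift goal-axes [-624.8  105.7 -588.5] turn [ 1.1000e-03 -1.5793e+00 -1.4000e-03]
```

```bash
python3 -m inch '[[[0,0,0,0,0.184,0],[0,0,0,0,0.184,0],[0,0,0,0,0.184,0],[0,0,0,0,0.184,0],[0,0,0,0,0.184,0],[0,0,0,0,0.184,0],[0,0,0,0,0.184,0],[0,0,0,0,0.184,0]]]' 60; python3 -c "
from t import *
want([.543,-.2411,.12],-21.5)"
```

```text
t: 1.1
tool_pos: [0.2245, 0.5561, 0.226]
orientation: [-1.058, 1.42, -1.421]
force: [0.5, -0.3, 1.1]
opening: 0.0599
t 1.1 p [0.2245 0.5561 0.226 ] F [ 0.48 -0.32  1.15] M [-0.09  0.1  -0.03] op 59.9 q [ 1.102  0.131  1.489 -0.     1.523  1.393]
x [-0.287  -0.9579  0.0011] y [-5.e-04 -1.e-03 -1.e+00] z [ 9.579e-01 -2.870e-01 -2.000e-04] jaw yaw -16.68
shift now-axes [672.1 106.7 533.9] shift goal-axes [625.  106.  588.5] turn [0.0001 0.0842 0.0011]
```

```bash
python3 -m inch '[[[0,0,0,0,0.084,0],[42,0,39,0,0,0],[42,0,39,0,0,0],[42,0,39,0,0,0],[42,0,39,0,0,0],[42,0,39,0,0,0],[42,0,39,0,0,0],[42,0,39,0,0,0]]]'; python3 -m inch '[[[42,0,39,0,0,0],[42,0,39,0,0,0],[42,0,39,0,0,0],[42,0,39,0,0,0],[42,0,39,0,0,0],[42,0,39,0,0,0],[42,10,39,0,0,0],[42,20,39,0,0,0]]]'; python3 -c "
from t import *
want([.543,-.2411,.12],-21.5)"
```

```text
t: 2.1
tool_pos: [0.3734, 0.1819, 0.2264]
orientation: [-1.012, 1.475, -1.475]
force: [0.9, 0.1, 1.0]
opening: 0.0602
t: 3.1
tool_pos: [0.544, -0.2444, 0.197]
orientation: [-1.01, 1.474, -1.477]
force: [0.6, 0.2, 0.6]
opening: 0.06
t 3.1 p [ 0.544  -0.2444  0.197 ] F [0.64 0.19 0.56] M [-0.05  0.04  0.  ] op 60.0 q [-0.508  0.134  1.539  0.     1.467 -0.139]
x [-3.609e-01 -9.326e-01  1.000e-04] y [ 1.7e-03 -8.0e-04 -1.0e+00] z [ 0.9326 -0.3609  0.0019] jaw yaw -21.16
shift now-axes [-2.7 77.  -2.3] shift goal-axes [-2.7 77.  -2.1] turn [-0.0019  0.006   0.0001]
```

```bash
python3 -m inch '[[[0,40,0,0,0,0],[0,40,0,0,0,0],[0,20,0,0,0,0],[0,0,0,0,0,0]]]'; python3 -c "
from t import *
want([.543,-.2411,.016],-21.5); snap('side','side1');crop('side1',200,220,360,360,5,'c5')"
```

```text
t: 3.6
tool_pos: [0.5419, -0.2414, 0.095]
orientation: [-1.013, 1.479, -1.473]
force: [0.6, -0.2, 0.3]
opening: 0.0599
t 3.6 p [ 0.5419 -0.2414  0.095 ] F [ 0.62 -0.21  0.32] M [-0.1   0.07 -0.01] op 59.9 q [-0.506  0.214  1.641 -0.     1.29  -0.137]
x [-3.605e-01 -9.328e-01 -5.000e-04] y [-0.0031  0.0017 -1.    ] z [ 0.9328 -0.3605 -0.0036] jaw yaw -21.13
shift now-axes [-0.7 79.   1.2] shift goal-axes [-0.7 79.   0.9] turn [ 0.0036  0.0065 -0.0005]
```

View pics/c5.png

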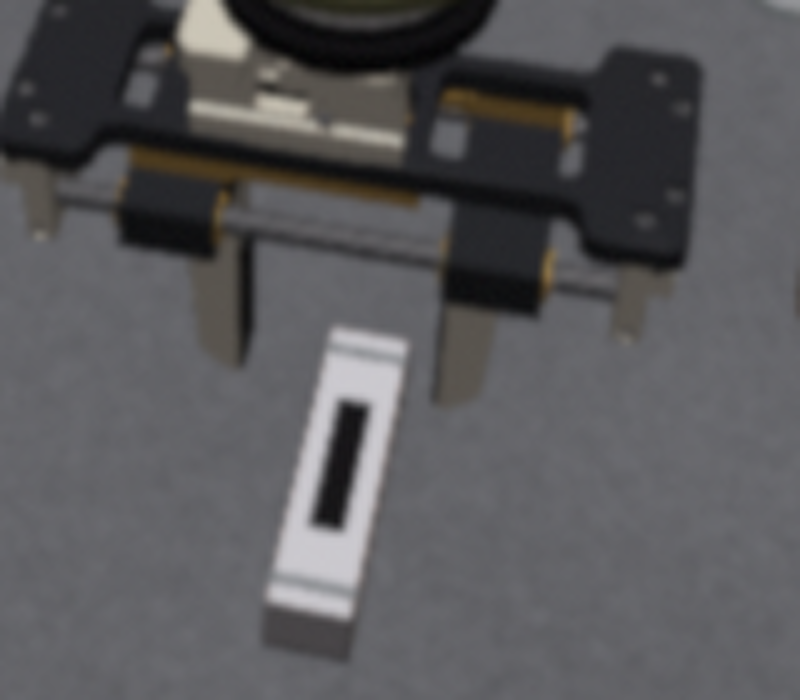

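The gripper stands above the cartridge, with the fingers on either side of it at crop (225,350) and (460,400). Next I'll lower and close.

```bash
python3 -m inch '[[[0,25,1,0,0.006,0],[0,25,0,0,0,0],[0,20,0,0,0,0],[0,8,0,0,0,0],[0,0,0,0,0,0]]]'; python3 -c "
from t import *
want([.543,-.2411,.016],-21.5)"
```

```text
t: 4.28
tool_pos: [0.5441, -0.2426, 0.0188]
orientation: [-1.008, 1.48, -1.48]
force: [0.7, -0.0, 0.0]
opening: 0.0596
t 4.28 p [ 0.5441 -0.2426  0.0188] F [ 0.67 -0.03  0.03] M [-0.09  0.1   0.01] op 59.6 q [-0.505  0.311  1.678 -0.     1.152 -0.131]
x [-0.3661 -0.9306 -0.    ] y [-1.e-04  0.e+00 -1.e+00] z [ 9.306e-01 -3.661e-01 -1.000e-04] jaw yaw -21.48
shift now-axes [-1.   2.8 -1.6] shift goal-axes [-1.   2.8 -1.6] turn [ 0.0001  0.0004 -0.    ]
```

```bash
python3 -m inch '[[[-1,2.5,-1,0,0,0],[0,0,0,0,0,0]]]' 60 30;  python3 -m inch '[[[0,0,0,0,0,0],[0,0,0,0,0,0],[0,0,0,0,0,0],[0,0,0,0,0,0],[0,0,0,0,0,0],[0,0,0,0,0,0]]]' 20 30; python3 -c "
from t import *
show()"; python3 -m inch '[[[0,-20,0,0,0,0],[0,-30,0,0,0,0],[0,-40,0,0,0,0],[0,-40,0,0,0,0],[0,0,0,0,0,0]]]';python3 -c "
from t import *
d=snap('side','side2');want([0.549,.2,.13],-5.65)"
```

```text
t: 4.53
tool_pos: [0.5438, -0.2414, 0.0168]
orientation: [-1.007, 1.479, -1.48]
force: [-0.3, -0.6, 0.2]
opening: 0.0601
t: 5.28
tool_pos: [0.5434, -0.2413, 0.0162]
orientation: [-1.008, 1.48, -1.48]
force: [0.2, 0.6, 1.8]
opening: 0.028
t 5.28 p [ 0.5434 -0.2413  0.0162] F [0.22 0.61 1.84] M [-0.05  0.19  0.03] op 28.0 q [-0.504  0.312  1.683 -0.     1.147 -0.129]
x [-0.3662 -0.9305  0.    ] y [-1.e-04 -0.e+00 -1.e+00] z [ 9.305e-01 -3.662e-01 -1.000e-04] jaw yaw -21.48
t: 5.9
tool_pos: [0.5462, -0.2428, 0.152]
orientation: [-1.003, 1.472, -1.486]
force: [-0.0, -0.6, -1.2]
opening: 0.0278
t 5.95 p [ 0.5448 -0.242   0.149 ] F [-0.96 -1.56 -2.63] M [-0.08  0.09  0.04] op 27.7 q [-0.504  0.163  1.595  0.     1.378 -0.129]
x [-3.662e-01 -9.305e-01  6.000e-04] y [ 0.0042 -0.0023 -1.    ] z [ 0.9305 -0.3662  0.0048] jaw yaw -21.48
shift now-axes [-412.8   18.  -158. ] shift goal-axes [-440.3   19.   -39.3] turn [-0.0047 -0.2763  0.0012]
```

View pics/side2.png

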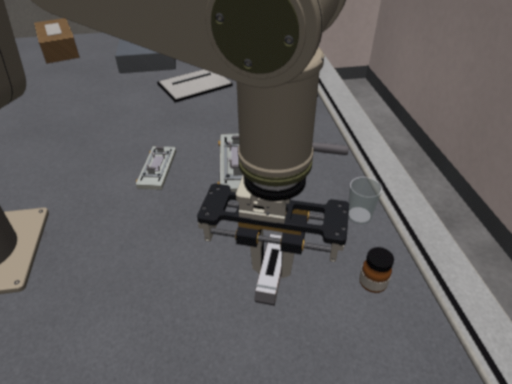

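The cartridge is held at (268,275) in the side view and is clear of the bench. I'll move it above the clip pair's estimated middle.

```bash
python3 -m inch '[[[0,0,0,0,-0.138,0],[0,0,0,0,-0.138,0],[-53,0,-5,0,0,0],[-53,0,-5,0,0,0],[-53,0,-5,0,0,0],[-53,0,-5,0,0,0],[-53,0,-5,0,0,0],[-53,0,-5,0,0,0]]]';python3 -m inch '[[[-53,0,-5,0,0,0],[-53,0,-5,0,0,0],[0,0,0,0,0,0],[0,0,0,0,0,0]]]'; python3 -c "
from t import *
want([0.5475,.1892,.108],-5.65)"
```

```text
t: 6.95
tool_pos: [0.5435, 0.0797, 0.1443]
orientation: [-1.163, 1.284, -1.281]
force: [0.6, -1.1, -2.4]
opening: 0.0279
t: 7.45
tool_pos: [0.5445, 0.1841, 0.1446]
orientation: [-1.164, 1.282, -1.281]
force: [-0.2, 0.1, -1.3]
opening: 0.0278
t 7.45 p [0.5445 0.1841 0.1446] F [-0.21  0.09 -1.33] M [-0.06  0.01 -0.05] op 27.8 q [ 2.370e-01  1.180e-01  1.653e+00 -1.000e-03  1.373e+00  3.350e-01]
x [-0.098  -0.9952  0.0014] y [-0.0025 -0.0012 -1.    ] z [ 0.9952 -0.098  -0.0024] jaw yaw -5.62
shift now-axes [-5.4 36.6  2.6] shift goal-axes [-5.4 36.6  2.5] turn [0.0024 0.0005 0.0014]
```

```bash
python3 -m inch '[[[-5,20,2,0,0,0],[0,20,0,0,0,0],[0,10,0,0,0,0],[0,0,0,0,0,0],[0,0,0,0,0,0]]]'; python3 -c "
from t import *
want([0.5475,.1892,.083],-5.65)
for n in('top','side'): snap(n,n+'3')
crop('top3',130,150,250,240,6,'c6');crop('side3',180,100,300,200,6.5,'c7')"
```

```text
t: 8.07
tool_pos: [0.5484, 0.1893, 0.0966]
orientation: [-1.16, 1.281, -1.282]
force: [1.0, -0.2, -0.8]
opening: 0.0277
t 8.07 p [0.5484 0.1893 0.0966] F [ 0.95 -0.23 -0.77] M [-0.09  0.04 -0.01] op 27.7 q [ 0.244  0.175  1.683 -0.     1.284  0.343]
x [-9.910e-02 -9.951e-01 -2.000e-04] y [ 7.e-04  2.e-04 -1.e+00] z [ 9.951e-01 -9.910e-02  7.000e-04] jaw yaw -5.68
shift now-axes [ 0.2 13.6 -0.9] shift goal-axes [ 0.2 13.6 -0.9] turn [-0.0007 -0.0006 -0.0002]
```

View pics/c6.png

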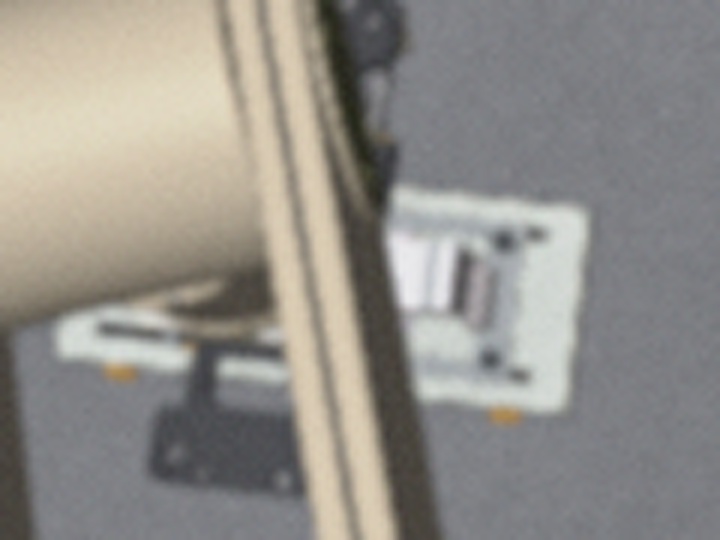

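View pics/c7.png

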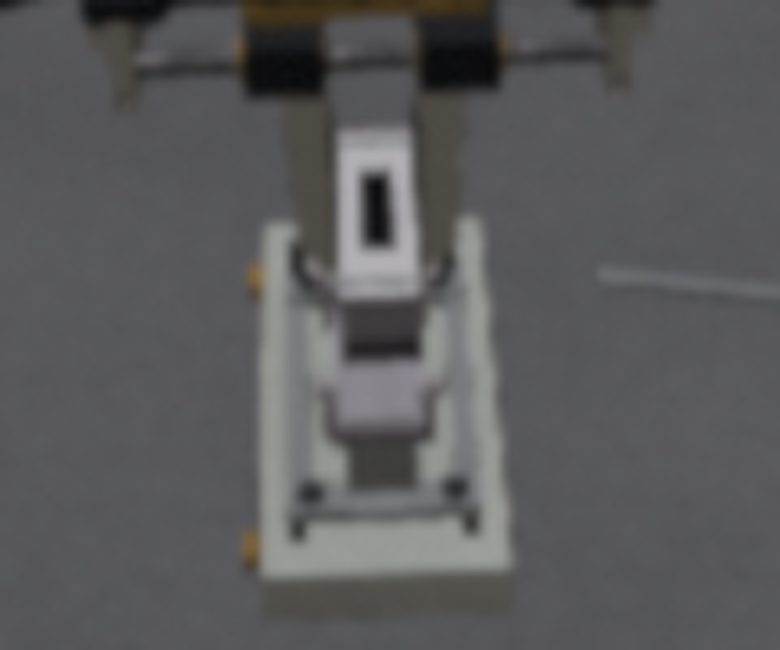

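Run:
```python
from m import *
d=load('top3'); e=load('side3')
yh=np.array([.0985,.9951]); xh=np.array([yh[1],-yh[0]]); 
tcp=np.array([.5484,.1893])
pe=g(d,(452,282),6,130,150,.1084)[:2]; print('cart edge rel tcp along y (should -54):',(pe-tcp)@yh)
pl=g(d,(469,290),6,130,150,.0565)[:2]; po=g(d,(493,290),6,130,150,.0565)[:2]
for n,p in(('ledge in',pl),('out',po)): print(n,'rel tcp y',(p-tcp)@yh,'x',(p-tcp)@xh)
# side
for n,p,z in(('cart near top edge',(380,298),.1084),('far top edge',(376,130),.1084),('tip low',(380,345),.0804),('near edge L',(338,294),.1084),('near R',(420,300),.1084),('seat near edge',(382,425),.03),('seat L',(345,400),.03),('R',(428,400),.03)):
    q=g(e,p,6.5,180,100,z)[:2]-tcp; print(n,'y',(q@yh).round(4),'x',(q@xh).round(4))
```

```text
cart edge rel tcp along y (should -54): -0.05374812706003938
ledge in rel tcp y -0.05478976217212768 x 0.00021455371507415628
out rel tcp y -0.06490398233466045 x 0.0013376158446810737
cart near top edge y -0.0546 x -0.0005
far top edge y 0.0545 x 0.001
tip low y -0.0435 x -0.001
near edge L y -0.0513 x -0.0149
near R y -0.0567 x 0.0132
seat near edge y -0.0246 x -0.0013
seat L y -0.0083 x -0.0148
R y -0.0103 x 0.0164
```

Both measurements put the pair's middle about 1 mm further along +y than the TCP, and the cartridge is centred on the TCP. I'll shift by 1 mm and descend to just above the ledge level.

```bash
python3 -m inch '[[[-1,10,0,0,0,0],[0,7,0,0,0,0],[0,0,0,0,0,0],[0,0,0,0,0,0]]]'; python3 -c "
from t import *
want([0.5485,.1902,.068],-5.65)"
```

```text
t: 8.68
tool_pos: [0.548, 0.1904, 0.079]
orientation: [-1.161, 1.282, -1.282]
force: [-0.7, 0.4, -1.4]
opening: 0.0278
t 8.68 p [0.548  0.1904 0.079 ] F [-0.7   0.38 -1.45] M [-0.05  0.06  0.05] op 27.8 q [ 0.246  0.195  1.694 -0.     1.253  0.345]
x [-9.880e-02 -9.951e-01  1.000e-04] y [-2.e-04 -1.e-04 -1.e+00] z [ 9.951e-01 -9.880e-02 -2.000e-04] jaw yaw -5.67
shift now-axes [ 0.1 11.   0.5] shift goal-axes [ 0.1 11.   0.5] turn [ 0.0002 -0.0003  0.0001]
```

```bash
for i in 1 2 3 4 5 6; do :; done; python3 -m inch '[[[0,2,0,0,0,0],[0,2,0,0,0,0],[0,0,0,0,0,0]]]'; python3 -m inch '[[[0,1.5,0,0,0,0],[0,1.5,0,0,0,0],[0,0,0,0,0,0]]]'; python3 -c "
from t import *
show()"
```

```text
t: 9.05
tool_pos: [0.548, 0.1903, 0.0749]
orientation: [-1.161, 1.282, -1.282]
force: [-1.0, -0.1, -1.7]
opening: 0.0279
t: 9.43
tool_pos: [0.548, 0.1903, 0.0719]
orientation: [-1.161, 1.282, -1.282]
force: [0.7, -0.2, -1.1]
opening: 0.0278
t 9.43 p [0.548  0.1903 0.0719] F [ 0.66 -0.23 -1.05] M [-0.08  0.07  0.  ] op 27.8 q [ 0.246  0.204  1.698 -0.     1.24   0.345]
x [-9.890e-02 -9.951e-01  1.000e-04] y [-3.e-04 -1.e-04 -1.e+00] z [ 9.951e-01 -9.890e-02 -3.000e-04] jaw yaw -5.67
```

```bash
python3 -m inch '[[[0,1,0,0,0,0],[0,1,0,0,0,0],[0,0,0,0,0,0]]]'; python3 -m inch '[[[0,1,0,0,0,0],[0,1,0,0,0,0],[0,0,0,0,0,0]]]'; python3 -c "
from t import *
show()"
```

```text
t: 9.8
tool_pos: [0.548, 0.1903, 0.07]
orientation: [-1.161, 1.282, -1.282]
force: [0.3, 1.4, -1.6]
opening: 0.0278
t: 10.18
tool_pos: [0.548, 0.1904, 0.068]
orientation: [-1.161, 1.282, -1.282]
force: [-0.1, 0.9, -1.4]
opening: 0.0275
t 10.18 p [0.548  0.1904 0.068 ] F [-0.08  0.87 -1.39] M [0.02 0.02 0.05] op 27.5 q [0.246 0.208 1.701 0.    1.233 0.345]
x [-9.880e-02 -9.951e-01 -1.000e-04] y [-1.e-04  1.e-04 -1.e+00] z [ 9.951e-01 -9.880e-02 -1.000e-04] jaw yaw -5.67
```

The underside is now about 4 mm below the ledge level with no contact force, so the cartridge is between the clips. I'll continue in small steps and watch Fy for centring.

```bash
for i in 1; do :; done; python3 -m inch '[[[0,1,0,0,0,0],[0,1,0,0,0,0],[0,0,0,0,0,0]]]'; python3 -m inch '[[[0,1,0,0,0,0],[0,1,0,0,0,0],[0,0,0,0,0,0]]]'; python3 -m inch '[[[0,1,0,0,0,0],[0,1,0,0,0,0],[0,0,0,0,0,0]]]'; python3 -c "
from t import *
show()"
```

```text
t: 10.55
tool_pos: [0.5484, 0.1907, 0.0664]
orientation: [-1.16, 1.281, -1.282]
force: [1.4, 3.5, -0.6]
opening: 0.0277
t: 10.92
tool_pos: [0.5485, 0.1903, 0.0645]
orientation: [-1.16, 1.281, -1.282]
force: [0.2, 2.0, 3.2]
opening: 0.0283
t: 11.3
tool_pos: [0.5484, 0.1903, 0.0623]
orientation: [-1.16, 1.281, -1.282]
force: [1.4, 0.2, 3.5]
opening: 0.0281
t 11.3 p [0.5484 0.1903 0.0623] F [1.39 0.2  3.51] M [ 0.06 -0.18  0.02] op 28.1 q [ 0.246  0.215  1.704 -0.     1.222  0.345]
x [-9.890e-02 -9.951e-01 -1.000e-04] y [ 6.e-04  0.e+00 -1.e+00] z [ 9.951e-01 -9.890e-02  6.000e-04] jaw yaw -5.68
```

```bash
python3 -m inch '[[[0,1,0,0,0,0],[0,1,0,0,0,0],[0,0,0,0,0,0]]]'; python3 -m inch '[[[0,1,0,0,0,0],[0,1,0,0,0,0],[0,0,0,0,0,0]]]'; python3 -m inch '[[[0,1,0,0,0,0],[0,1,0,0,0,0],[0,0,0,0,0,0]]]'; python3 -c "
from t import *
show()"
```

```text
t: 11.68
tool_pos: [0.5483, 0.1903, 0.0603]
orientation: [-1.16, 1.281, -1.282]
force: [0.9, 1.5, 4.9]
opening: 0.0277
t: 12.05
tool_pos: [0.5485, 0.1904, 0.0587]
orientation: [-1.16, 1.281, -1.282]
force: [0.2, 0.1, 7.7]
opening: 0.0279
t: 12.42
tool_pos: [0.5484, 0.1904, 0.0565]
orientation: [-1.16, 1.281, -1.282]
force: [0.2, 1.2, 5.0]
opening: 0.0276
t 12.43 p [0.5484 0.1904 0.0565] F [0.18 1.25 5.04] M [ 0.1   0.09 -0.01] op 27.6 q [0.246 0.223 1.707 0.    1.211 0.345]
x [-9.890e-02 -9.951e-01 -2.000e-04] y [ 5.e-04  1.e-04 -1.e+00] z [ 9.951e-01 -9.890e-02  5.000e-04] jaw yaw -5.68
```

```bash
python3 -m inch '[[[0,1,0,0,0,0],[0,1,0,0,0,0],[0,0,0,0,0,0]]]'; python3 -m inch '[[[0,1,0,0,0,0],[0,1,0,0,0,0],[0,0,0,0,0,0]]]'; python3 -m inch '[[[0,1,0,0,0,0],[0,1,0,0,0,0],[0,0,0,0,0,0]]]'; python3 -c "
from t import *
show()"
```

```text
t: 12.8
tool_pos: [0.5478, 0.1902, 0.0536]
orientation: [-1.161, 1.282, -1.282]
force: [2.6, 1.9, -0.9]
opening: 0.0275
t: 13.18
tool_pos: [0.547, 0.1902, 0.0509]
orientation: [-1.163, 1.283, -1.281]
force: [1.5, 2.1, -7.4]
opening: 0.0277
t: 13.55
tool_pos: [0.5477, 0.1903, 0.0498]
orientation: [-1.162, 1.282, -1.282]
force: [-1.6, 2.7, -5.7]
opening: 0.0278
t 13.55 p [0.5477 0.1903 0.0498] F [-1.6   2.72 -5.74] M [ 0.32  0.27 -0.03] op 27.8 q [0.246 0.231 1.711 0.    1.2   0.345]
x [-9.890e-02 -9.951e-01  2.000e-04] y [-8.e-04 -2.e-04 -1.e+00] z [ 9.951e-01 -9.890e-02 -8.000e-04] jaw yaw -5.67
```

The force reversed to about −7 N, which means the clips snapped over and are pulling the cartridge down. About 3.6 mm is left to the seat.

```bash
python3 -m inch '[[[0,1,0,0,0,0],[0,1,0,0,0,0],[0,0,0,0,0,0]]]'; python3 -m inch '[[[0,1,0,0,0,0],[0,0,0,0,0,0]]]'; python3 -m inch '[[[0,0.5,0,0,0,0],[0,0,0,0,0,0]]]'; python3 -c "
from t import *
show()"
```

```text
t: 13.92
tool_pos: [0.5484, 0.1903, 0.0482]
orientation: [-1.16, 1.281, -1.282]
force: [0.5, 1.7, -4.4]
opening: 0.0279
t: 14.18
tool_pos: [0.5484, 0.1903, 0.0473]
orientation: [-1.16, 1.281, -1.282]
force: [-0.0, 1.2, -4.5]
opening: 0.0279
t: 14.42
tool_pos: [0.5483, 0.1904, 0.0467]
orientation: [-1.16, 1.281, -1.282]
force: [0.8, 0.7, -3.7]
opening: 0.0278
t 14.43 p [0.5483 0.1904 0.0467] F [ 0.85  0.74 -3.66] M [ 0.09 -0.18  0.03] op 27.8 q [ 0.246  0.235  1.712 -0.     1.194  0.345]
x [-9.890e-02 -9.951e-01 -1.000e-04] y [ 4.e-04  0.e+00 -1.e+00] z [ 9.951e-01 -9.890e-02  4.000e-04] jaw yaw -5.67
```

```bash
python3 -m inch '[[[0,0.5,0,0,0,0],[0,0,0,0,0,0]]]'; python3 -m inch '[[[0,0.5,0,0,0,0],[0,0,0,0,0,0]]]'; python3 -m inch '[[[0,0.5,0,0,0,0],[0,0,0,0,0,0]]]'; python3 -c "
from t import *
show()"
```

```text
t: 14.68
tool_pos: [0.5482, 0.1904, 0.0462]
orientation: [-1.161, 1.282, -1.282]
force: [1.0, 1.9, -2.5]
opening: 0.0277
t: 14.92
tool_pos: [0.5482, 0.1904, 0.0462]
orientation: [-1.161, 1.282, -1.282]
force: [-2.3, 0.4, 4.3]
opening: 0.0281
t: 15.18
tool_pos: [0.5482, 0.1904, 0.0461]
orientation: [-1.161, 1.282, -1.282]
force: [-5.9, -0.9, 9.0]
opening: 0.0279
t 15.18 p [0.5482 0.1904 0.0461] F [-5.92 -0.86  8.98] M [-0.14  1.03 -0.01] op 27.9 q [ 0.246  0.236  1.712 -0.     1.193  0.345]
x [-9.880e-02 -9.951e-01  1.000e-04] y [ 1.e-04 -1.e-04 -1.e+00] z [ 9.951e-01 -9.880e-02  1.000e-04] jaw yaw -5.67
```

The force rises at TCP z 46.2 mm, which is the predicted seated height, so the cartridge is on the seat. I'll ease off, release and retract.

```bash
python3 -m inch '[[[0,-0.8,0,0,0,0],[0,0,0,0,0,0]]]'; python3 -m inch '[[[0,0,0,0,0,0],[0,0,0,0,0,0],[0,0,0,0,0,0],[0,0,0,0,0,0],[0,0,0,0,0,0]]]' 50;  python3 -m inch '[[[0,-5,0,0,0,0],[0,-15,0,0,0,0],[0,-30,0,0,0,0],[0,-40,0,0,0,0],[0,-40,0,0,0,0],[0,0,0,0,0,0]]]';python3 -c "
from t import *
show()
for n in('top','side'): snap(n,n+'4')
crop('top4',130,150,250,240,6,'c8');crop('side4',190,105,290,205,6,'c9')"
```

```text
t: 15.42
tool_pos: [0.5482, 0.1904, 0.0462]
orientation: [-1.161, 1.282, -1.282]
force: [-2.7, 0.5, 4.7]
opening: 0.028
t: 16.05
tool_pos: [0.5481, 0.1903, 0.0459]
orientation: [-1.161, 1.282, -1.282]
force: [-0.5, 0.3, 0.5]
opening: 0.0499
t: 16.8
tool_pos: [0.5511, 0.1911, 0.1821]
orientation: [-1.152, 1.276, -1.284]
force: [-0.4, 0.3, -0.6]
opening: 0.0496
t 16.8 p [0.5511 0.1911 0.1821] F [-0.38  0.27 -0.64] M [-0.08  0.08  0.03] op 49.6 q [0.246 0.101 1.602 0.    1.43  0.345]
x [-0.0988 -0.9951 -0.0032] y [ 0.009   0.0023 -1.    ] z [ 0.9951 -0.0988  0.0088] jaw yaw -5.67
```

View pics/c8.png

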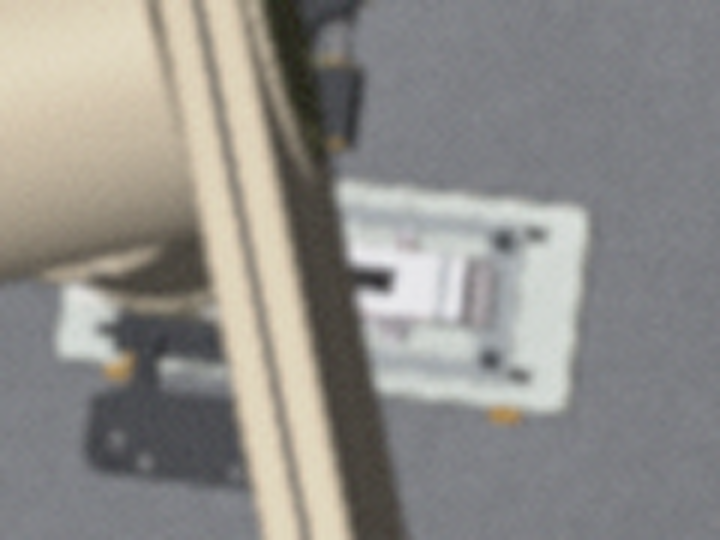

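View pics/c9.png

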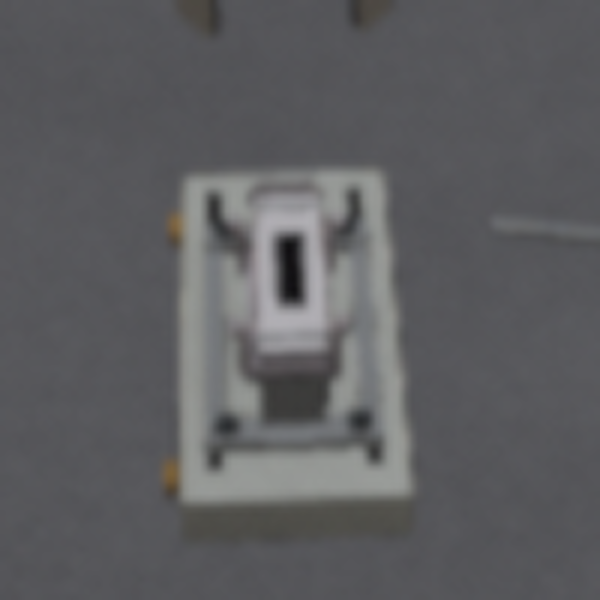

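The cartridge lies between the clips in the side crop (290,270), with both clip ledges over its ends, at (285,187) and (293,355), and the gripper clear above. I'll make one numeric check, then hand in.

Run:
```python
from m import *
e=load('side4')
c=np.array([.5486,.2006]); yh=np.array([.0985,.9951]); xh=np.array([yh[1],-yh[0]])
for p in((258,333),(325,333),(262,212),(318,212),(291,268)):
    q=g(e,p,6,190,105,.058)[:2]-c; print(p,'y',(q@yh).round(4),'x',(q@xh).round(4))
s=monitor.read_state(); print(s['t'],s['force'].round(2),s['dq'].round(3))
robot.close_job()
```

```text
(258, 333) y -0.0525 x -0.0135
(325, 333) y -0.0542 x 0.0126
(262, 212) y 0.0306 x -0.0104
(318, 212) y 0.0291 x 0.0128
(291, 268) y -0.01 x 0.0005
16.9 [-0.94  0.27 -0.83] [ 0.001  0.027  0.034 -0.    -0.006 -0.   ]
the job is handed in; nothing more can be done
```

I picked the white cartridge off the bench and pressed it between the larger holder's clips until it snapped in. I then let go, backed off and handed the job in at 16.9 s. No verdict was reported, so what follows rests on my own checks.

- **Finding the clips:** I measured the middle of the clip pair by sight at about 11 mm towards −y of the seat centre. The descent confirmed it: the −y clip touched slightly first at about 3.5 N, after which the side force stayed small.
- **Pressing in:** the readings I took between steps peaked at about 8 N while pushing in. The force then reversed to about −7 N as the clips snapped over. I leaned on the seat with at most about 9 N before easing off.
- **Seated height:** the cartridge met the seat at a TCP height of 46.2 mm, which puts its centre at about 44 mm, as required.
- **Final pictures:** both clip ledges lie over the cartridge ends. Its centre is about 0.5 mm off the holder's middle line and about 10 mm along y. The gripper is well clear, with near-zero force.

Two checks were weaker than I would like. The top view was partly hidden by the arm at the end, so the final check rests mainly on the side view and the contact height. The two cameras also disagreed by about 2 mm on the holder's y position, which is within their stated accuracy. I did not re-measure the jar, beaker and screwdriver afterwards; the arm's path stayed clear of them.

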